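# Angle a square tube past the keeper post into its bay

## Robot

A 6-joint arm with a two-finger parallel gripper is mounted at the origin on the work surface. World frame = base frame: x ahead of the robot, y to its left, z up, the work surface at z = 0. Lengths are in m, angles in rad, forces in N, time in s.
With the tool pointing down it reaches from about 0.3 to 0.875 m from the base axis. Payload 6.4 kg.
Tool frame: the origin (TCP) lies at the very end of the fingers, on their centre line; the grasp point (between the pads) lies 19 mm behind it (manip.grasp_offset is the distance from the TCP to the grasp point, in m); z points along the fingers, y is the line along which they close (so a half turn about z gives the same grasp; the last joint's range is limited). The gripper opens to 85 mm and grips with 20 to 120 N. Pads are 22 mm wide; open, the fingers measure 114 mm over their backs; the gripper's body (76 mm by 85 mm) begins 54 mm behind the grasp point. The pads swing forward as they close: fully open they stand 13 mm farther back than shut.
Start: joints at [0.902, 0.181, 1.607, -0, 1.354, -0.206], TCP at [0.257, 0.515, 0.231] pointing down, gripper open.
Joint ranges: [-2.99, 2.99], [-0.89, 2.07], [0.3, 2.58], [-1.14, 4.28], [0, 2.63], [-3.12, 3.12]. Speed limits (rad/s): [2.57, 2.57, 3.01, 3.14, 3.14, 3.14].

## Interface

Orientations are given as a rotation vector (axis times angle).
In Python, from rig import manip gives the robot as it stands. The module is installed in compiled form; this text tells all that it offers.
- The arm moves only by the shell command python3 -m creep 'ROWS' [FORCE]. ROWS is JSON, a list of rows, each an object of numbers: "jaw": the opening in per cent of the stroke, from 0 (shut) to 100 (fully open); "x", "y", "z": the shift along the tool's x, y, z in mm; "spin": the turn about the tool's z in rad. A call has 1 to 12 rows; each row shifts and turns the commanded pose from where the row before left it, along the tool's axes as they then stand; what a row does not reach is not made up. A row lasts 1/8 s, in which the tool goes at most 62.5 mm and 10.7 degrees, less where a joint would pass 70% of its speed; a pose out of reach is approached as far as the arm can. A call with a gripper value outside its range is refused whole. The fingers move at their own pace and stop on an object; FORCE is the grip in N (left out, the last holds). Time passes only in rows, so rows that do not move let the fingers close. It gives the time, the measured TCP pose, the force, the opening and the grip force at its end, in the units of the state.
- manip.sense(): the state, without advancing time (a new reading comes with each control period).
- manip.get_image(name): name is "scene" or "top"; returns (picture, depth): 420x560x3 uint8, red, green, blue; 420x560 float32, m along the optical axis (not along the pixel's ray), 0 where there is no reading.
- manip.get_calibration(name): a dict with "camera_matrix" (3x3 intrinsics, pixels), "k1" (the pictures are not rectified: a ray, as slopes to the right and down, at radius r is drawn at 1 + k1 r^2 times it, then the intrinsics apply), "extrinsics" (4x4, takes a point from world to camera coordinates). Camera axes: x right, y down, z forward; pixel columns grow to the right and rows downward; lengths in m; the calibration is good to about 2 mm. A picture is of the moment at which its call begins. get_calibration takes no time and is no camera call.
- manip.close_job(): hands the job in; it is judged then, once.
The state is a dict: "clock": time; "joints": joint angles; "dq": joint speeds; "joint_efforts": joint torques, N m; "position": TCP position; "orientation": TCP orientation; "ft_force": force on the tool from outside, world axes, zero at the start; "ft_torque": the same for the moment, N m; "gripper_width": finger opening in m; "grip_force": force on a finger pad.
Only numpy, scipy, OpenCV 4.12 (cv2) and the standard library are available. Lean on these libraries where they do the work, as an engineer would, in place of code of your own. Each camera call takes 0.05 s, during which the arm holds its last target. There are 200 camera calls.

## Task

Push the loose length of square steel tube into the stock bay at the back of the bench, working one end in behind the keeper post and then swinging the other end in, until the tube lies flat along the back fence between the two end cheeks. Just push it with the fingers and keep it lying on the bench all the way (never lift, tip or roll it), do not disturb the cordless drill, grease tub, screwdriver and bearing, and leave the tube at rest.

Things in the scene. Friction and masses are not known exactly. Their poses are not given: they have to be found in the camera images.
- tube: Loose plain square steel tube lying on the bench, 220 mm long, 30 x 30 mm in section, black openings at its ends; about 0.4 kg. Origin: centre of its underside. x runs along its length, z up. It starts on the robot's side of the bay, within about 0.25 rad of parallel to the fence.
- tube_end_p (a point): Centre of the tube's end face on its +x side, 15 mm above the bench when the tube lies flat (110 mm along x from the tube's origin).
- tube_end_n (a point): Centre of the tube's end face on its -x side (-110 mm along x from the tube's origin), 15 mm above the bench.
- bay: Bay bolted down, open to the robot: grey back fence; at its ends cheeks reaching 45 mm out towards the robot; all 40 mm high, 8 mm plate, 270 mm clear between cheeks. Origin: on the bench, middle of the fence's inner face. x points square into the fence, away from the robot; y along it (cheeks' inner faces at y = +-135 mm). Tube home: its axis along y at x = -15 mm.
- post: Fixed upright steel pin, 20 mm diameter, 50 mm high. Origin: centre of its foot, 80 mm in front of the fence's inner face (70 mm free between), 45 to 60 mm to one side (either) of the bay's middle. It blocks the tube broadside: the tube's end on its side must slant in behind it first. Its foot ring, and a flat black cap on the bay's other side, are flush: no obstacles.
- drill: Bystander: red and black cordless drill standing on its battery, about 200 x 75 mm and 206 mm high, to the robot's right of the work. Origin: centre of its underside.
- tub: Bystander: white grease tub with a black lid, 72 mm in diameter, 85 mm high, to the robot's left of the work. Origin: centre of its underside.
- driver: Bystander: screwdriver with a red handle lying on the bench beyond the fence. Origin: under its middle.
- bearing: Bystander: steel bearing ring, 62 mm in diameter, 18 mm high, lying on the bench beyond the fence. Origin: centre of its underside.
There are look-alikes about, which are no part of the job. Of the things that look like the tube, take the one that is farthest to the robot's left at the start.

How it is judged:
At the end, for the whole second after the job is handed in: Both ends of the tube lie between the cheeks and within 7 mm of touching the fence (end centres 8 to 22 mm in front of its inner face), the tube flat on the bench (origin under 5 mm high, tilt under 0.1 rad) and at rest (under 10 mm/s and 0.05 rad/s) (x of tube_end_p in the frame of bay between -0.022 and -0.008 m and y of tube_end_p in the frame of bay between -0.139 and 0.139 m and x of tube_end_n in the frame of bay between -0.022 and -0.008 m and y of tube_end_n in the frame of bay between -0.139 and 0.139 m and height (world z) of tube below 0.005 m and angle between tube's own z axis and vertical below 0.1 rad and linear speed of tube below 0.01 m/s and angular speed of tube below 0.05 rad/s).
It fails at once if the tube is lifted off the bench (either end or the middle more than 8 mm up) (height (world z) of tube above 0.008 m or height (world z) of any of tube_end_p, tube_end_n above 0.023 m).
It fails at once if the tube is tipped or rolled by more than 0.3 rad (angle between tube's own z axis and vertical above 0.3 rad).
It fails at once if the drill, grease tub, screwdriver or bearing is moved by more than 20 mm (distance of any of drill, tub, driver, bearing from where it was at the start of the episode above 0.02 m).
It also fails if it takes over 64 s, if anything falls off the work surface, if the arm or the gripper's body presses on something with over 40 N, if the wrist force passes 120 N, or if a joint passes its speed limit or range.

## Working session

There is one attempt and no reset: what is moved stays moved. The work goes in short steps, Python scripts to look and compute and a shell command to move; the robot and the scene stay as the last step left them, time stands still between calls to the robot, and variables do not carry over. Pictures are saved under pics/ and viewed, at most 10 in all, crops included, and the job is handed in when it is done.

```bash
mkdir -p pics; cat > h.py <<'E'
import numpy as np,cv2
from rig import manip
def ray(name,uv):
    c=manip.get_calibration(name);K=np.array(c["camera_matrix"],float);T=np.array(c["extrinsics"],float)
    uv=np.atleast_2d(np.array(uv,float))
    p=np.c_[(uv[:,0]-K[0,2])/K[0,0],(uv[:,1]-K[1,2])/K[1,1]];q=p.copy()
    for _ in range(20): q=p/(1+c["k1"]*(q**2).sum(1,keepdims=True))
    R=T[:3,:3];return -R.T@T[:3,3],np.c_[q,np.ones(len(q))]@R
def onplane(name,uv,z):
    o,d=ray(name,uv);return o+d*((z-o[2])/d[:,2])[:,None]
def depthpts(name,uv,dep):
    o,d=ray(name,uv);return o+d*np.array([dep[int(v),int(u)] for u,v in np.atleast_2d(uv)])[:,None]
def snap(name,fn=None):
    im,d=manip.get_image(name)
    if fn: cv2.imwrite('pics/'+fn,im[:,:,::-1])
    return im,d
E
python3 - <<'E'
from h import *
for n in("top","scene"):
    im,d=snap(n,n+'0.png');np.savez('/tmp/'+n,im=im,d=d);print(n,ray(n,[[280,210]])[0])
s=manip.sense();print(s['orientation'],s['position'],s['ft_force'],s['gripper_width'])
E
```

```text
top [0.52154723 0.00538297 1.20885611]
scene [1.24546676 0.99200261 1.65792045]
[-7.20369474e-01 -3.05720209e+00  2.25637817e-03] [0.25638687 0.51412792 0.23047249] [-0.53885046 -0.29114535 -0.96442706] 0.08524822510333196
```

View pics/top0.png

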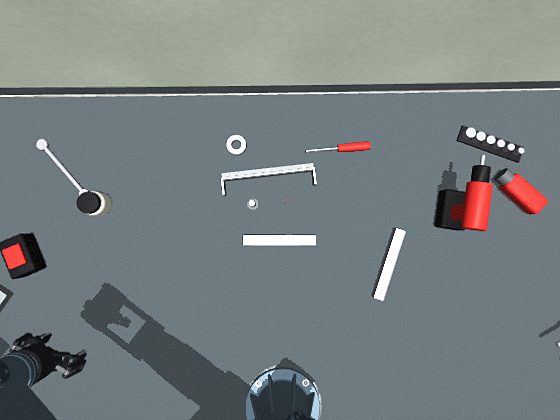

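View pics/scene0.png

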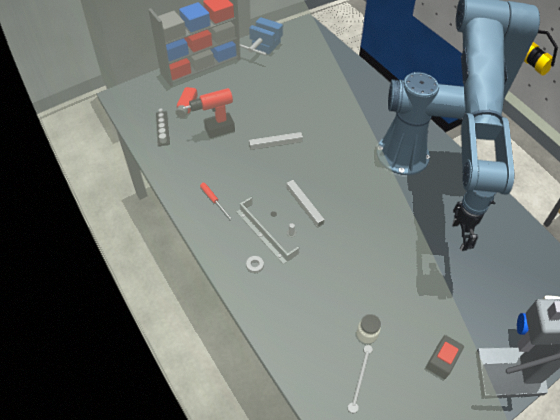

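Candidates in the top view: a light bar at (280,240) and one at (389,264). The former is farther left (smaller column means larger y), and it lies in front of the bay, so it fits. I'll confirm it in a crop and measure.

```bash
python3 - <<'E'
from h import *
z=np.load('/tmp/top.npz');im=z['im'];d=z['d']
cv2.imwrite('pics/crop.png',cv2.resize(im[130:310,200:420,::-1],None,fx=3.3,fy=3.3,interpolation=cv2.INTER_CUBIC))
g=im.min(2)
m=(g>165).astype(np.uint8)
n,l,st,c=cv2.connectedComponentsWithStats(m)
for i in range(1,n):
    if st[i,4]<25 or st[i,1]<120: continue
    ys,xs=np.where(l==i);r=cv2.minAreaRect(np.c_[xs,ys].astype(np.float32))
    zc=float(np.median(depthpts("top",np.c_[xs,ys],d)[:,2]))
    print(st[i],np.round(c[i],1),'z',round(zc,4)); print(np.round(onplane("top",cv2.boxPoints(r),zc),4).tolist())
E
```

```text
[466 127  10  11  80] [470.6 132.1] z 0.0389
[[0.8106, -0.5669, 0.0389], [0.8303, -0.5874, 0.0389], [0.8099, -0.6062, 0.0389], [0.7903, -0.5856, 0.0389]]
[477 131   9  10  67] [480.7 135.6] z 0.0392
[[0.7992, -0.598, 0.0392], [0.8173, -0.6169, 0.0392], [0.7986, -0.6342, 0.0392], [0.7805, -0.6152, 0.0392]]
[226 135  20  19 232] [235.7 144. ] z 0.0186
[[0.8174, 0.1584, 0.0186], [0.8166, 0.0999, 0.0186], [0.7606, 0.1006, 0.0186], [0.7614, 0.1589, 0.0186]]
[487 136   9   8  59] [490.7 139.3] z 0.0389
[[0.7971, -0.6358, 0.0389], [0.7966, -0.66, 0.0389], [0.7752, -0.6589, 0.0389], [0.7756, -0.6348, 0.0389]]
[ 36 139  52  56 305] [ 57.8 163.2] z 0.0106
[[0.7995, 0.7448, 0.0106], [0.82, 0.7228, 0.0106], [0.6571, 0.5799, 0.0106], [0.637, 0.602, 0.0106]]
[497 140   8   7  46] [500.6 143.1] z 0.0393
[[0.7842, -0.6652, 0.0393], [0.7838, -0.6863, 0.0393], [0.7654, -0.6853, 0.0393], [0.7658, -0.6643, 0.0393]]
[508 144   7   6  38] [511.  146.5] z 0.039
[[0.7714, -0.6978, 0.039], [0.7711, -0.7159, 0.039], [0.7558, -0.7151, 0.039], [0.7561, -0.697, 0.039]]
[306 147  32   5  51] [321.2 149. ] z 0.015
[... 1069 characters left out ...]
0.4795, 0.1086, 0.03], [0.5094, 0.1083, 0.03], [0.5058, -0.1081, 0.03], [0.4758, -0.1074, 0.03]]
[  0 291   6  13  47] [  1.8 296.3] z 0.0292
[[0.3589, 0.8194, 0.0292], [0.3585, 0.8052, 0.0292], [0.3239, 0.8039, 0.0292], [0.3243, 0.8182, 0.0292]]
[251 371  23  22 137] [260.  381.5] z 0.0136
[[0.0588, 0.0936, 0.0136], [0.1185, 0.0404, 0.0136], [0.1045, 0.0237, 0.0136], [0.0448, 0.0769, 0.0136]]
[302 379   7   8  33] [305.1 382.5] z 0.0158
[[0.0714, -0.0564, 0.0158], [0.084, -0.07, 0.0158], [0.0708, -0.083, 0.0158], [0.0582, -0.0694, 0.0158]]
[310 387  11  33 170] [315.2 404.4] z 0.0125
[[0.0565, -0.084, 0.0125], [0.0571, -0.113, 0.0125], [-0.0342, -0.1147, 0.0125], [-0.0348, -0.0858, 0.0125]]
```

View pics/crop.png

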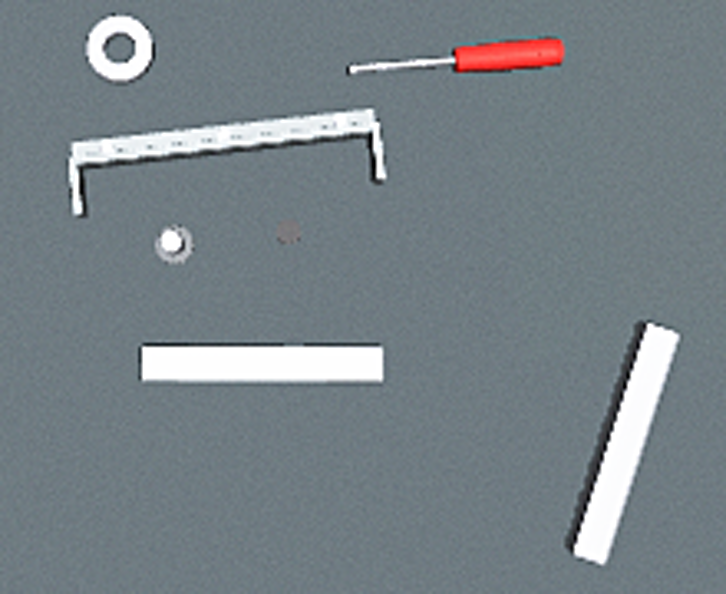

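The crop confirms it: the tube is the bar at about (279,240) full-frame, with the look-alike well away at (389,264). The post (252,203) is on the robot's left of the bay, and the dark cap (287,200) is flush. Next I'll measure the bay frame and post.

```bash
python3 - <<'E'
from h import *
z=np.load('/tmp/top.npz');im=z['im'];d=z['d']
vs,us=np.mgrid[155:215,210:330];uv=np.c_[us.ravel(),vs.ravel()]
P=depthpts("top",uv,d);k=P[:,2]>0.030
Z=np.zeros((60,120),int);Z.ravel()[:]=np.round(P[:,2]*1000)
for c in (15,20,40,60,80,100,103): print('col',210+c,[(155+r,Z[r,c]) for r in range(60) if Z[r,c]>3])
e=(Z>30)
# inner fence edge per column: lowest row of top z, columns 228..310
cols=np.arange(230,309);rows=[]
for c in cols:
    r=np.where(e[:32,c-210])[0]; rows.append(155+r.max()+0.5)
Q=onplane("top",np.c_[cols,rows],0.04);a=np.polyfit(Q[:,1],Q[:,0],1);print('inner edge x=a y+b',a,np.std(Q[:,0]-np.polyval(a,Q[:,1])))
yaw=-np.arctan(a[0]);ex=np.array([np.cos(yaw),np.sin(yaw)]);ey=np.array([-ex[1],ex[0]])
S=P[k&(P[:,2]<.043)];B=np.c_[S[:,:2]@ex,S[:,:2]@ey]
inn=B[:,0]<np.median(B[:,0])-.02
L=B[inn];print('cheek pts',np.round(L*1000).tolist()); print('fence x',np.polyval(a,0)*ex[0], 'yaw',yaw)
pp=P[P[:,2]>.046];print('post',pp.mean(0),len(pp))
E
```

```text
col 225 [(169, np.int64(4)), (176, np.int64(7)), (177, np.int64(37)), (178, np.int64(41)), (179, np.int64(40)), (180, np.int64(17)), (185, np.int64(8)), (186, np.int64(5)), (187, np.int64(11)), (188, np.int64(14)), (189, np.int64(13)), (190, np.int64(18)), (191, np.int64(18)), (192, np.int64(24)), (193, np.int64(24)), (194, np.int64(28)), (195, np.int64(9)), (201, np.int64(1209)), (205, np.int64(5)), (206, np.int64(1209))]
col 230 [(166, np.int64(1209)), (172, np.int64(7)), (174, np.int64(9)), (175, np.int64(12)), (176, np.int64(41)), (177, np.int64(37)), (178, np.int64(42)), (179, np.int64(32)), (180, np.int64(7)), (193, np.int64(6)), (200, np.int64(4)), (208, np.int64(5))]
col 250 [(172, np.int64(6)), (173, np.int64(5)), (174, np.int64(41)), (175, np.int64(35)), (176, np.int64(43)), (177, np.int64(26)), (186, np.int64(4)), (199, np.int64(5)), (200, np.int64(50)), (201, np.int64(53)), (202, np.int64(43)), (203, np.int64(49)), (204, np.int64(50)), (205, np.int64(47))]
col 270 [(159, np.int64(5)), (164, np.int64(6)), (165, np.int64(4)), (168, np.int64(7)), (169, np.int64(9)), (170, np
[... 1504 characters left out ...]
, [653.0, -180.0], [651.0, -174.0], [651.0, -176.0], [651.0, -180.0], [648.0, -173.0], [648.0, -176.0], [647.0, -179.0], [645.0, -173.0], [645.0, -176.0], [671.0, 103.0], [670.0, 100.0], [671.0, 97.0], [668.0, 103.0], [667.0, 100.0], [668.0, 98.0], [665.0, 103.0], [664.0, 100.0], [665.0, 98.0], [661.0, 103.0], [661.0, 101.0], [661.0, 98.0], [659.0, 104.0], [658.0, 101.0], [658.0, 98.0], [656.0, 105.0], [655.0, 101.0], [655.0, 98.0], [653.0, 105.0], [652.0, 102.0], [652.0, 98.0], [650.0, 105.0], [650.0, 102.0], [649.0, 99.0], [646.0, 102.0], [646.0, 99.0], [603.0, 14.0], [601.0, 23.0], [601.0, 20.0]]
fence x 0.6888163333896147 yaw 0.09967471744370769
post [0.56091295 0.04055186 0.66461403] 66
```

```bash
cat >> h.py <<'E'
from scipy.spatial.transform import Rotation as Ro
YAW=0.0997;O=np.array([0.6885,0.0310]);EX=np.array([np.cos(YAW),np.sin(YAW)]);EY=np.array([-EX[1],EX[0]])
b2w=lambda X,Y:O+X*EX+Y*EY
w2b=lambda p:np.array([(np.asarray(p)[:2]-O)@EX,(np.asarray(p)[:2]-O)@EY])
def tool():
    s=manip.sense();R=Ro.from_rotvec(s['orientation']).as_matrix();p=np.array(s['position'])
    return s,R,p,YAW-np.arctan2(R[1,1],R[0,1])      # theta of tool y, bay convention
def plan(X,Y,theta,z):
    """spin first, then shift (mm) in tool axes"""
    s,R,p,th=tool();sp=(theta-th+np.pi/2)%np.pi-np.pi/2
    R2=R@Ro.from_rotvec([0,0,sp]).as_matrix();t=np.r_[b2w(X,Y),z]
    print('clock %.2f at bay'%s['clock'],np.round(w2b(p)*1000,1),'z %.1f th %.3f F'%(p[2]*1000,th),np.round(s['ft_force'],1),'w %.1f'%(s['gripper_width']*1000))
    print('spin %.3f then xyz mm'%sp,np.round(R2.T@(t-p)*1000,1))
def tube():
    im,d=snap("top");m=(im.min(2)>150).astype(np.uint8)
    return im,d,m
E
python3 - <<'E'
from h import *
print('tube bay',w2b([.4926,.0003]),'post',w2b(onplane("top",[[251.8,202.7]],.05)[0]))
plan(*w2b([.4926,.0003]),.108,.1)
E
```

```text
tube bay [-0.1979829  -0.01104866] post [-0.07844574  0.05661696]
clock 0.10 at bay [-381.9  523.7] z 230.5 th -1.008 F [-0.5 -0.3 -1. ] w 85.2
spin 1.116 then xyz mm [-511.7  240.6  130.9]
```

```bash
python3 -m creep '[{"spin":0.186,"z":18,"jaw":65},{"spin":0.186,"z":18},{"spin":0.186,"z":18},{"spin":0.186,"z":18},{"spin":0.186,"z":18},{"spin":0.186,"z":18},{"x":-45,"y":21},{"x":-45,"y":21},{"x":-45,"y":21},{"x":-45,"y":21},{"x":-45,"y":21},{"x":-45,"y":21}]'; python3 -m creep '[{"x":-45,"y":21},{"x":-45,"y":21},{"x":-45,"y":21},{"x":-45,"y":21},{"x":-40,"y":18},{"x":-22,"y":12},{}]'; python3 -c "
from h import *
plan(*w2b([.4926,.0003]),.108,.009)"
```

```text
clock 0.10 at bay [-381.9  523.7] z 230.5 th -1.008 F [-0.5 -0.3 -1. ] w 85.2
spin 1.116 then xyz mm [-511.6  240.7  221.9]schema error: expected keys jaw, x, y, z, spin
schema error: expected keys jaw, x, y, z, spin
```

```bash
python3 -m creep '[{"jaw":65,"x":0,"y":0,"z":18,"spin":0.186},{"jaw":65,"x":0,"y":0,"z":18,"spin":0.186},{"jaw":65,"x":0,"y":0,"z":18,"spin":0.186},{"jaw":65,"x":0,"y":0,"z":18,"spin":0.186},{"jaw":65,"x":0,"y":0,"z":18,"spin":0.186},{"jaw":65,"x":0,"y":0,"z":18,"spin":0.186},{"jaw":65,"x":-45,"y":21,"z":0,"spin":0},{"jaw":65,"x":-45,"y":21,"z":0,"spin":0},{"jaw":65,"x":-45,"y":21,"z":0,"spin":0},{"jaw":65,"x":-45,"y":21,"z":0,"spin":0},{"jaw":65,"x":-45,"y":21,"z":0,"spin":0},{"jaw":65,"x":-45,"y":21,"z":0,"spin":0}]'; python3 -m creep '[{"jaw":65,"x":-45,"y":21,"z":0,"spin":0},{"jaw":65,"x":-45,"y":21,"z":0,"spin":0},{"jaw":65,"x":-45,"y":21,"z":0,"spin":0},{"jaw":65,"x":-45,"y":21,"z":0,"spin":0},{"jaw":65,"x":-40,"y":18,"z":0,"spin":0},{"jaw":65,"x":-22,"y":12,"z":0,"spin":0},{"jaw":65,"x":0,"y":0,"z":0,"spin":0}]'; python3 -c "
from h import *
plan(*w2b([.4926,.0003]),.108,.009)"
```

```text
clock: 1.6
position: [0.3808, 0.242, 0.1232]
orientation: [-2.23, -2.213, 0.0]
ft_force: [0.1, 0.6, -0.1]
gripper_width: 0.0555
grip_force: 0.0
clock: 2.48
position: [0.493, -0.0008, 0.1231]
orientation: [-2.233, -2.209, 0.0]
ft_force: [-1.6, 0.0, 0.4]
gripper_width: 0.0557
grip_force: 0.0
clock 2.48 at bay [-197.7  -12.2] z 123.1 th 0.110 F [-1.6  0.   0.4] w 55.7
spin -0.002 then xyz mm [  1.1  -0.4 114.1]
```

```bash
python3 -m creep '[{"jaw":65,"x":0,"y":0,"z":30,"spin":0},{"jaw":65,"x":0,"y":0,"z":30,"spin":0},{"jaw":65,"x":0,"y":0,"z":30,"spin":0},{"jaw":65,"x":1,"y":0,"z":16,"spin":0},{"jaw":65,"x":0,"y":0,"z":8,"spin":0},{"jaw":39,"x":0,"y":0,"z":0,"spin":0},{"jaw":39,"x":0,"y":0,"z":0,"spin":0},{"jaw":39,"x":0,"y":0,"z":0,"spin":0},{"jaw":39,"x":0,"y":0,"z":0,"spin":0},{"jaw":39,"x":0,"y":0,"z":0,"spin":0.05}]' 20; python3 -m creep '[{"jaw":39,"x":0,"y":0,"z":0,"spin":0.06},{"jaw":39,"x":0,"y":0,"z":0,"spin":0.06},{"jaw":39,"x":0,"y":0,"z":0,"spin":0.06},{"jaw":39,"x":0,"y":0,"z":0,"spin":0.06},{"jaw":39,"x":0,"y":0,"z":0,"spin":0.06},{"jaw":39,"x":0,"y":0,"z":0,"spin":0.06},{"jaw":39,"x":0,"y":0,"z":0,"spin":0.06},{"jaw":39,"x":0,"y":0,"z":0,"spin":0.06},{"jaw":39,"x":0,"y":0,"z":0,"spin":0.06},{"jaw":39,"x":0,"y":0,"z":0,"spin":0.06},{"jaw":39,"x":0,"y":0,"z":0,"spin":0}]'; python3 - <<'E'
from h import *
plan(-.198,-.011,.65,.009)
im,d=snap("top","t1.png")
cv2.imwrite('pics/t1c.png',cv2.resize(im[130:290,190:390,::-1],None,fx=3.5,fy=3.5))
E
```

```text
clock: 3.72
position: [0.4928, 0.0015, 0.0096]
orientation: [2.286, 2.154, 0.0]
ft_force: [-0.1, 0.4, -0.2]
gripper_width: 0.0334
grip_force: 0.0
clock: 5.1
position: [0.4927, 0.0016, 0.0094]
orientation: [2.82, 1.385, 0.0]
ft_force: [-0.6, 0.1, 1.0]
gripper_width: 0.033
grip_force: 0.2
clock 5.10 at bay [-197.8   -9.8] z 9.4 th 0.757 F [-0.6  0.1  1. ] w 33.0
spin -0.107 then xyz mm [-1.1  0.6  0.4]
```

View pics/t1c.png

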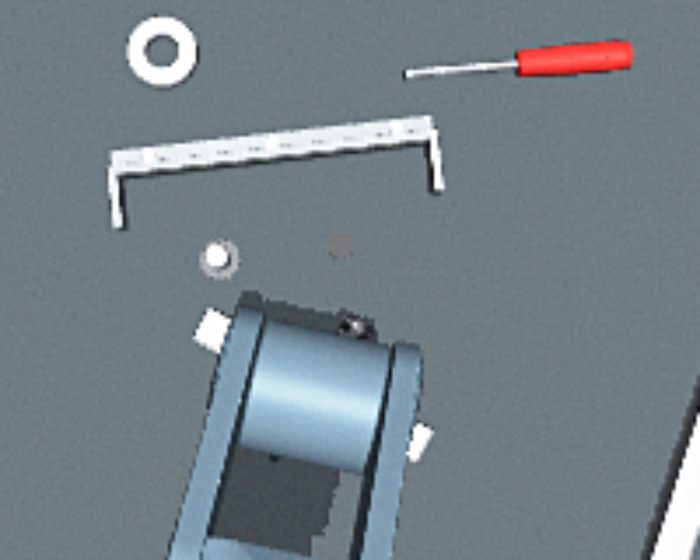

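The crop shows the tube turned under the arm with both ends visible: left end at crop (212,331), right end at (421,441), left end leading. I'll measure the slant from those end blobs.

```bash
cat >> h.py <<'E'
def ends(im,boxes):
    """extreme corners of white blobs in boxes (u0,v0,u1,v1), bay mm at tube top"""
    m=(im.min(2)>190)
    for u0,v0,u1,v1 in boxes:
        vs,us=np.where(m[v0:v1,u0:u1]);pts=np.c_[us+u0,vs+v0].astype(np.float32)
        B=cv2.boxPoints(cv2.minAreaRect(pts));print(len(pts),[np.round(w2b(q)*1000).astype(int).tolist() for q in onplane("top",B,.03)])
E
python3 - <<'E'
from h import *
im=cv2.imread('pics/t1.png')[:,:,::-1]
ends(im,[(242,215,259,232),(303,246,318,266)])
E
```

```text
77 [[-145, 87], [-121, 71], [-134, 50], [-159, 66]]
46 [[-265, -79], [-239, -96], [-247, -108], [-273, -91]]
```

```bash
python3 -m creep '[{"jaw":39,"x":0,"y":0,"z":0,"spin":0.06},{"jaw":39,"x":0,"y":0,"z":0,"spin":0.06},{"jaw":39,"x":0,"y":0,"z":0,"spin":-0.06},{"jaw":39,"x":0,"y":0,"z":0,"spin":-0.06},{"jaw":39,"x":0,"y":10,"z":0,"spin":-0.02},{"jaw":39,"x":0,"y":10,"z":0,"spin":0},{"jaw":39,"x":0,"y":10,"z":0,"spin":0},{"jaw":39,"x":0,"y":10,"z":0,"spin":0},{"jaw":39,"x":0,"y":10,"z":0,"spin":0},{"jaw":39,"x":0,"y":10,"z":0,"spin":0},{"jaw":39,"x":0,"y":10,"z":0,"spin":0},{"jaw":39,"x":0,"y":10,"z":0,"spin":0}]'; python3 - <<'E'
from h import *
plan(-.105,-.077,.35,.009)
im,d=snap("top","t2.png")
cv2.imwrite('pics/t2c.png',cv2.resize(im[130:290,190:390,::-1],None,fx=3.5,fy=3.5))
E
```

```text
clock: 6.65
position: [0.5573, -0.0466, 0.0093]
orientation: [-2.806, -1.413, 0.0]
ft_force: [-0.6, 1.1, 1.0]
gripper_width: 0.0335
grip_force: 0.8
clock 6.65 at bay [-138.3  -64.1] z 9.3 th 0.738 F [-0.6  1.1  1. ] w 33.5
spin -0.388 then xyz mm [-0.7 35.7  0.3]
```

View pics/t2c.png

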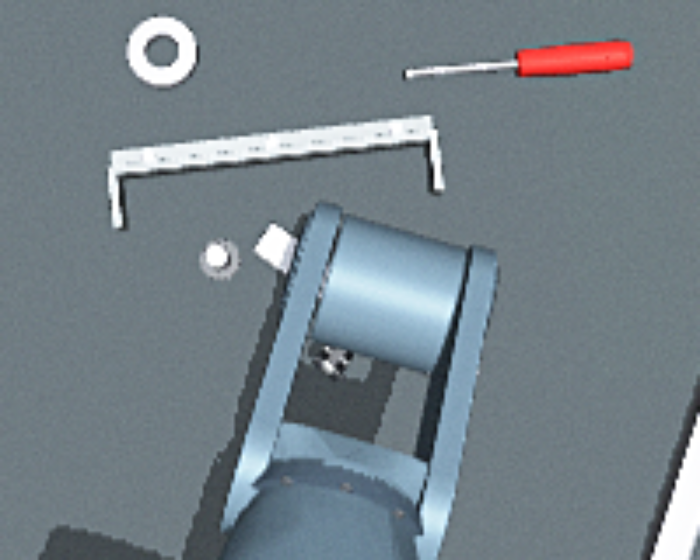

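The crop shows the lead end at crop (272,245), now past the post (217,258) on the bay side. Next I'll unwind the slant while still pushing in.

```bash
python3 -m creep '[{"jaw":39,"x":0,"y":5,"z":0,"spin":-0.055},{"jaw":39,"x":0,"y":5,"z":0,"spin":-0.055},{"jaw":39,"x":0,"y":5,"z":0,"spin":-0.055},{"jaw":39,"x":0,"y":5,"z":0,"spin":-0.055},{"jaw":39,"x":0,"y":5,"z":0,"spin":-0.055},{"jaw":39,"x":0,"y":5,"z":0,"spin":-0.055},{"jaw":39,"x":0,"y":5,"z":0,"spin":-0.055},{"jaw":39,"x":0,"y":0,"z":0,"spin":0},{"jaw":65,"x":0,"y":0,"z":0,"spin":0},{"jaw":65,"x":0,"y":0,"z":0,"spin":0},{"jaw":65,"x":0,"y":0,"z":-20,"spin":0},{"jaw":65,"x":0,"y":0,"z":-40,"spin":0}]';python3 -m creep '[{"jaw":0,"x":0,"y":-20,"z":-20,"spin":0},{"jaw":0,"x":0,"y":-55,"z":0,"spin":0},{"jaw":0,"x":0,"y":-55,"z":0,"spin":0},{"jaw":0,"x":0,"y":-55,"z":0,"spin":0}]'; python3 - <<'E'
from h import *
im,d=snap("top","t3.png")
m=(im.min(2)>165).astype(np.uint8);n,l,st,c=cv2.connectedComponentsWithStats(m)
for i in range(1,n):
    if 220<c[i][0]<340 and 175<c[i][1]<280 and st[i,4]>20: print(st[i]);ends(im,[(st[i,0],st[i,1],st[i,0]+st[i,2],st[i,1]+st[i,3])])
plan(-.105,-.077,.35,.1)
cv2.imwrite('pics/t3c.png',cv2.resize(im[130:290,190:390,::-1],None,fx=3.5,fy=3.5))
E
```

```text
clock: 8.2
position: [0.5864, -0.0616, 0.0694]
orientation: [-2.482, -1.921, 0.003]
ft_force: [0.8, 0.1, 0.2]
gripper_width: 0.0555
grip_force: 0.0
clock: 8.7
position: [0.4076, -0.0155, 0.0905]
orientation: [2.483, 1.922, 0.002]
ft_force: [0.7, -0.8, 0.5]
gripper_width: 0.0001
grip_force: 0.0
[265 190  71  36 711]
705 [[-69, 18], [-43, 4], [-147, -189], [-172, -175]]
[247 199  11  10  71]
31 [[-68, 65], [-70, 50], [-85, 52], [-83, 67]]
clock 8.75 at bay [-292.9  -13.8] z 87.3 th 0.351 F [-2.3  4.3 -2.8] w 0.0
spin -0.001 then xyz mm [  5.1 198.  -14.6]
```

View pics/t3c.png

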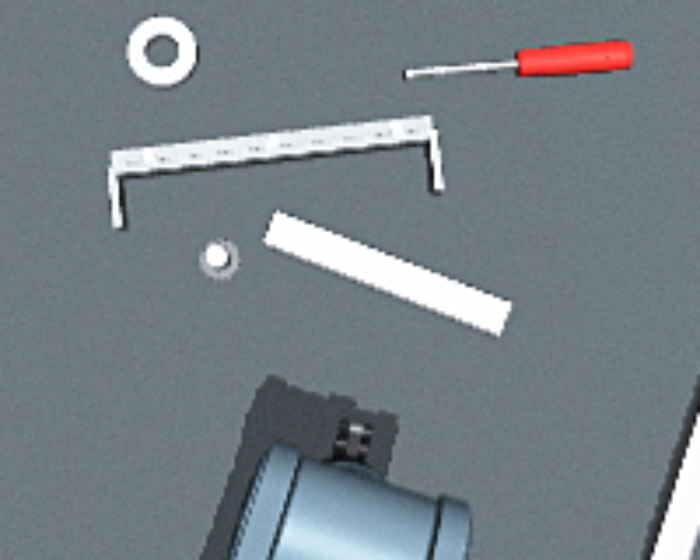

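The crop shows the tube slanting, its lead end at crop (275,228) beside and just behind the post, and its trailing end at (505,318). I'll push the trailing end along its axis next.

```bash
python3 -c "
from h import *
plan(-.174,-.208,.494,.009)"
```

```text
clock 8.75 at bay [-292.9  -13.8] z 87.3 th 0.351 F [-2.3  4.3 -2.8] w 0.0
spin 0.143 then xyz mm [-114.5  197.5   76.5]
```

```bash
python3 -m creep '[{"jaw":0,"x":0,"y":0,"z":0,"spin":0.143},{"jaw":0,"x":-23,"y":39.5,"z":0,"spin":0},{"jaw":0,"x":-23,"y":39.5,"z":0,"spin":0},{"jaw":0,"x":-23,"y":39.5,"z":0,"spin":0},{"jaw":0,"x":-23,"y":39.5,"z":0,"spin":0},{"jaw":0,"x":-23,"y":39.5,"z":0,"spin":0},{"jaw":0,"x":0,"y":0,"z":30,"spin":0},{"jaw":0,"x":0,"y":0,"z":30,"spin":0},{"jaw":0,"x":0,"y":0,"z":16,"spin":0},{"jaw":0,"x":0,"y":0,"z":0,"spin":0}]'; python3 -c "
from h import *
plan(-.174,-.208,.494,.009)"
```

```text
clock: 10.0
position: [0.546, -0.1976, 0.0129]
orientation: [-2.614, -1.74, 0.001]
ft_force: [0.7, -0.0, 0.5]
gripper_width: -0.0003
grip_force: 0.0
clock 10.00 at bay [-164.5 -213.3] z 12.9 th 0.496 F [ 0.7 -0.   0.5] w -0.3
spin -0.002 then xyz mm [  0.2 -10.8   3.9]
```

```bash
python3 -m creep '[{"jaw":0,"x":0,"y":-10.5,"z":3,"spin":0},{"jaw":0,"x":8,"y":0,"z":0,"spin":0},{"jaw":0,"x":8,"y":0,"z":0,"spin":0},{"jaw":0,"x":8,"y":0,"z":0,"spin":0},{"jaw":0,"x":8,"y":0,"z":0,"spin":0},{"jaw":0,"x":8,"y":0,"z":0,"spin":0},{"jaw":0,"x":8,"y":0,"z":0,"spin":0},{"jaw":0,"x":8,"y":0,"z":0,"spin":0},{"jaw":0,"x":8,"y":0,"z":0,"spin":0},{"jaw":0,"x":8,"y":0,"z":0,"spin":0},{"jaw":0,"x":0,"y":0,"z":0,"spin":0}]'; python3 - <<'E'
from h import *
plan(-.15,-.15,.4,.009)
im,d=snap("top","t4.png")
cv2.imwrite('pics/t4c.png',cv2.resize(im[130:290,190:390,::-1],None,fx=3.5,fy=3.5))
E
```

```text
clock: 11.38
position: [0.5646, -0.1265, 0.0101]
orientation: [-2.614, -1.742, -0.0]
ft_force: [0.1, -0.4, -0.0]
gripper_width: 0.0
grip_force: 0.0
clock 11.38 at bay [-138.9 -144.4] z 10.1 th 0.495 F [ 0.1 -0.4 -0. ] w 0.0
spin -0.095 then xyz mm [-9.5 -8.   1.1]
```

View pics/t4c.png

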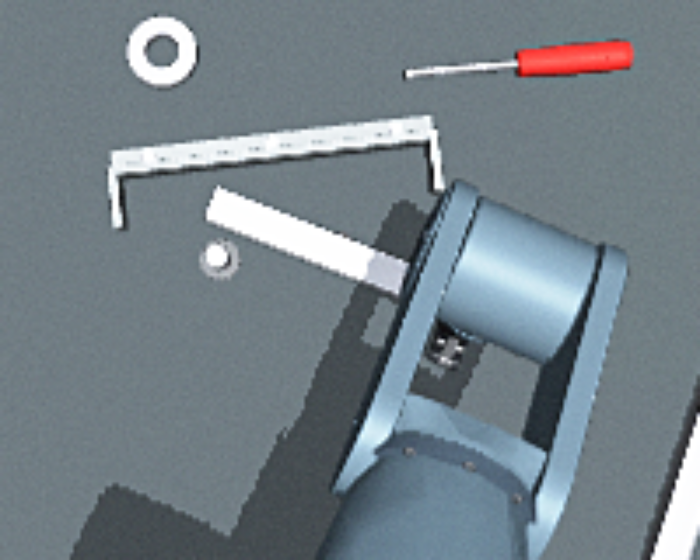

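The crop shows the lead end at crop (215,203), now between the post and the fence, with the slant kept. I'll measure its corners.

```bash
python3 - <<'E'
from h import *
im=cv2.imread('pics/t4.png')[:,:,::-1]
ends(im,[(240,182,297,199+14)])
m=im.min(2)>150
for u in (260,270,280,290): 
    v=np.where(m[182:220,u])[0]+182; print(u,[np.round(w2b(onplane("top",[[u,q]],.03)[0])*1000).tolist() for q in (v.min()-.5,v.max()+.5)])
E
```

```text
514 [[-77, 84], [-17, 52], [-91, -85], [-151, -52]]
260 [[-31.0, 28.0], [-61.0, 31.0]]
270 [[-46.0, -1.0], [-80.0, 3.0]]
280 [[-62.0, -30.0], [-92.0, -26.0]]
290 [[-78.0, -58.0], [-111.0, -55.0]]
```

```bash
python3 -m creep '[{"jaw":0,"x":5,"y":0,"z":0,"spin":-0.01},{"jaw":0,"x":5,"y":0,"z":0,"spin":-0.01},{"jaw":0,"x":5,"y":0,"z":0,"spin":-0.01},{"jaw":0,"x":5,"y":0,"z":0,"spin":-0.01},{"jaw":0,"x":5,"y":0,"z":0,"spin":-0.01},{"jaw":0,"x":5,"y":0,"z":0,"spin":0},{"jaw":0,"x":5,"y":0,"z":0,"spin":0},{"jaw":0,"x":5,"y":0,"z":0,"spin":0},{"jaw":0,"x":0,"y":0,"z":0,"spin":0}]'; python3 - <<'E'
from h import *
plan(-.15,-.15,.4,.009)
im,d=snap("top","t5.png")
m=im.min(2)>150
for u in (245,255,265,275): 
    v=np.where(m[178:197,u])[0]+178; print(u,v.min(),v.max(),[np.round(w2b(onplane("top",[[u,q]],.03)[0])*1000).tolist() for q in (v.min()-.5,v.max()+.5)])
for v in (183,185,187,190,193):print(v,np.where(m[v,225:300])[0].min()+225,np.round(w2b(onplane("top",[[np.where(m[v,230:300])[0].min()+229.5,v]],.03)[0])*1000))
E
```

```text
clock: 12.55
position: [0.579, -0.0897, 0.0104]
orientation: [-2.57, -1.807, -0.001]
ft_force: [0.0, 0.9, -0.1]
gripper_width: -0.0002
grip_force: 0.0
clock 12.55 at bay [-120.9 -109.2] z 10.4 th 0.445 F [ 0.   0.9 -0.1] w -0.2
spin -0.045 then xyz mm [-48.9 -10.9   1.4]
245 182 192 [[-10.0, 71.0], [-44.0, 75.0]]
255 186 196 [[-26.0, 42.0], [-59.0, 46.0]]
265 190 196 [[-42.0, 14.0], [-63.0, 16.0]]
275 194 196 [[-57.0, -15.0], [-66.0, -14.0]]
183 238 [-12.  94.]
185 237 [-18.  98.]
187 236 [-24. 101.]
190 239 [-34.  93.]
193 246 [-45.  73.]
```

```bash
python3 -m creep '[{"jaw":0,"x":5,"y":-1,"z":0,"spin":0},{"jaw":0,"x":5,"y":-1,"z":0,"spin":0},{"jaw":0,"x":5,"y":-1,"z":0,"spin":0},{"jaw":0,"x":5,"y":-1,"z":0,"spin":0},{"jaw":0,"x":0,"y":0,"z":0,"spin":0},{"jaw":0,"x":-20,"y":0,"z":0,"spin":0},{"jaw":0,"x":-20,"y":-20,"z":0,"spin":0},{"jaw":0,"x":0,"y":-50,"z":-10,"spin":0},{"jaw":0,"x":0,"y":-50,"z":0,"spin":0},{"jaw":0,"x":0,"y":-50,"z":0,"spin":0}]'; python3 - <<'E'
from h import *
plan(-.15,-.15,.4,.009)
im,d=snap("top","t5.png")
cv2.imwrite('pics/t5c.png',cv2.resize(im[130:290,190:390,::-1],None,fx=3.5,fy=3.5))
E
```

```text
clock: 13.85
position: [0.4067, -0.0504, 0.0203]
orientation: [2.571, 1.804, 0.0]
ft_force: [0.1, 0.6, 0.9]
gripper_width: -0.0001
grip_force: 0.0
clock 13.85 at bay [-288.5  -52.9] z 20.3 th 0.447 F [0.1 0.6 0.9] w -0.1
spin -0.047 then xyz mm [-35.5 165.4  11.3]
```

View pics/t5c.png

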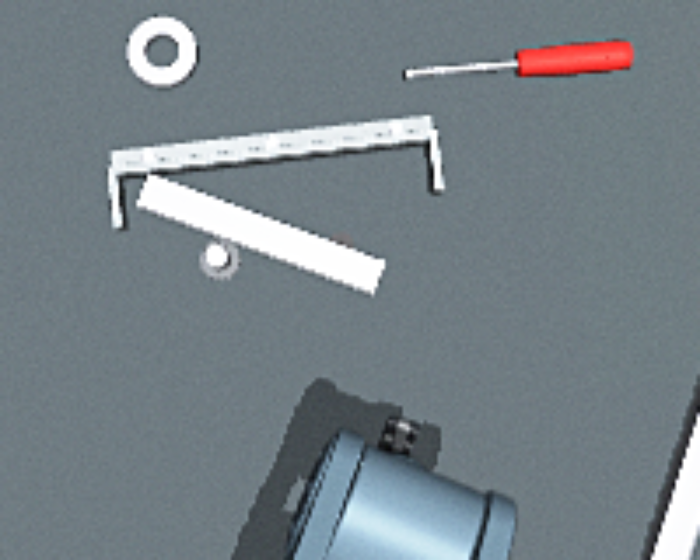

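The crop shows the tube with its lead end at crop (145,190) on the fence between post and cheek, and its trailing end at (380,278). It's ready to swing in.

```bash
python3 - <<'E'
from h import *
q=np.array([[150,176],[138,206],[376,293],[384,263]])/3.5+[190,130]
print([np.round(w2b(p)*1000).tolist() for p in onplane("top",q,.03)])
plan(-.165,-.075,0,.010)
E
```

```text
[[-3.0, 107.0], [-27.0, 120.0], [-126.0, -75.0], [-101.0, -85.0]]
clock 13.90 at bay [-296.6  -47.9] z 17.7 th 0.445 F [-2.4  4.2 -3.1] w -0.2
spin -0.445 then xyz mm [-27.2 131.7   6.2]
```

```bash
python3 -m creep '[{"jaw":0,"x":0,"y":0,"z":4,"spin":-0.15},{"jaw":0,"x":0,"y":0,"z":3,"spin":-0.15},{"jaw":0,"x":0,"y":0,"z":0,"spin":-0.145},{"jaw":0,"x":-4,"y":42,"z":0,"spin":0},{"jaw":0,"x":-4,"y":42,"z":0,"spin":0},{"jaw":0,"x":-4,"y":35,"z":0,"spin":0},{"jaw":0,"x":0,"y":10,"z":0,"spin":0},{"jaw":0,"x":0,"y":10,"z":0,"spin":0},{"jaw":0,"x":-2,"y":8,"z":0,"spin":0},{"jaw":0,"x":-2,"y":8,"z":0,"spin":0},{"jaw":0,"x":-2,"y":8,"z":0,"spin":0},{"jaw":0,"x":-2,"y":8,"z":0,"spin":0}]'; python3 -m creep '[{"jaw":0,"x":-2,"y":8,"z":0,"spin":0},{"jaw":0,"x":-2,"y":8,"z":0,"spin":0},{"jaw":0,"x":-2,"y":8,"z":0,"spin":0},{"jaw":0,"x":-2,"y":8,"z":0,"spin":0},{"jaw":0,"x":0,"y":8,"z":0,"spin":0},{"jaw":0,"x":0,"y":6,"z":0,"spin":0},{"jaw":0,"x":0,"y":0,"z":0,"spin":0}]'; python3 - <<'E'
from h import *
plan(-.045,-.075,0,.010)
im,d=snap("top","t6.png")
q=np.where(im[178:230,225:325].min(2)>150)
m=(im.min(2)>150)
for u in range(228,314,8):
    v=np.where(m[172:215,u])[0]+172
    if len(v): print(u,v.min(),v.max(),np.round(w2b(onplane("top",[[u,v.max()+.5]],.03)[0])*1000))
E
```

```text
clock: 15.4
position: [0.5808, -0.0531, 0.0133]
orientation: [-2.109, -2.328, 0.0]
ft_force: [-1.8, -0.1, -0.9]
gripper_width: -0.0003
grip_force: 0.3
clock: 16.27
position: [0.6276, -0.0563, 0.0134]
orientation: [2.108, 2.328, 0.001]
ft_force: [0.3, 0.2, -1.4]
gripper_width: -0.0003
grip_force: 0.0
clock 16.27 at bay [-69.2 -80.8] z 13.4 th 0.000 F [ 0.3  0.2 -1.4] w -0.3
spin -0.000 then xyz mm [ 5.8 24.2  3.4]
228 172 195 [-47. 127.]
236 172 195 [-50. 103.]
244 172 194 [-49.  78.]
252 172 208 [-94.  59.]
260 172 193 [-52.  30.]
268 172 192 [-52.   6.]
276 172 209 [-106.  -12.]
284 179 187 [-42. -44.]
292 172 184 [-36. -69.]
300 172 212 [-123.  -83.]
308 175 188 [ -54. -116.]
```

```bash
python3 -c "
import cv2
im=cv2.imread('pics/t6.png');cv2.imwrite('pics/t6c.png',cv2.resize(im[140:240,200:340],None,fx=5,fy=5))"
```

```text
(no output)
```

View pics/t6c.png

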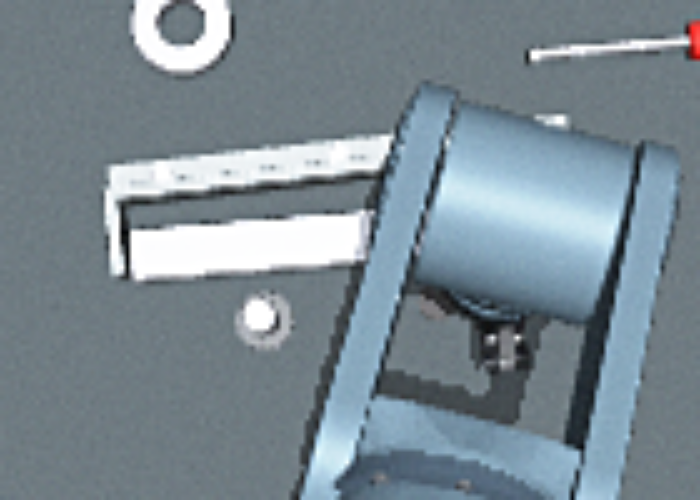

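The crop shows the tube almost parallel to the fence, its left end next to the left cheek, with about 20 mm still to go. I'll push at its middle.

```bash
python3 -m creep '[{"jaw":0,"x":0,"y":-10,"z":2,"spin":0},{"jaw":0,"x":31,"y":0,"z":0,"spin":0},{"jaw":0,"x":31,"y":0,"z":0,"spin":0},{"jaw":0,"x":31,"y":0,"z":0,"spin":0},{"jaw":0,"x":0,"y":8,"z":0,"spin":0},{"jaw":0,"x":0,"y":4,"z":0,"spin":0},{"jaw":0,"x":0,"y":4,"z":0,"spin":0},{"jaw":0,"x":0,"y":4,"z":0,"spin":0},{"jaw":0,"x":0,"y":4,"z":0,"spin":0},{"jaw":0,"x":0,"y":3,"z":0,"spin":0},{"jaw":0,"x":0,"y":0,"z":0,"spin":0}]'; python3 - <<'E'
from h import *
plan(-.045,.012,0,.010)
E
```

```text
clock: 17.7
position: [0.6351, 0.0378, 0.0112]
orientation: [2.109, 2.328, 0.001]
ft_force: [-0.4, 0.3, 0.3]
gripper_width: 0.0001
grip_force: 0.0
clock 17.70 at bay [-52.4  12.1] z 11.2 th 0.001 F [-0.4  0.3  0.3] w 0.1
spin -0.001 then xyz mm [-0.1  7.4  1.2]
```

Nothing is touching the fence yet. I'll edge in, then back off and look.

```bash
python3 -m creep '[{"jaw":0,"x":0,"y":2,"z":0,"spin":0},{"jaw":0,"x":0,"y":2,"z":0,"spin":0},{"jaw":0,"x":0,"y":1,"z":0,"spin":0},{"jaw":0,"x":0,"y":0,"z":0,"spin":0}]'; python3 -m creep '[{"jaw":0,"x":0,"y":-20,"z":0,"spin":0},{"jaw":0,"x":0,"y":-10,"z":-50,"spin":0},{"jaw":0,"x":0,"y":-20,"z":-50,"spin":0},{"jaw":0,"x":0,"y":-55,"z":0,"spin":0},{"jaw":0,"x":0,"y":-55,"z":0,"spin":0},{"jaw":0,"x":0,"y":-55,"z":0,"spin":0},{"jaw":0,"x":0,"y":0,"z":0,"spin":0}]'; python3 - <<'E'
from h import *
plan(-.045,.012,0,.010)
im,d=snap("top","t7.png")
cv2.imwrite('pics/t7c.png',cv2.resize(im[140:240,200:340,::-1],None,fx=5,fy=5))
m=(im.min(2)>150)
for u in (236,244,262,270,280,290,300):
    v=np.where(m[185-12:199,u])[0]+173
    print(u,v.tolist(),np.round(w2b(onplane("top",[[u,v.max()+.5]],.03)[0])*1000,1))
E
```

```text
clock: 18.2
position: [0.6399, 0.0384, 0.0113]
orientation: [2.109, 2.329, 0.0]
ft_force: [-0.3, -0.2, -1.1]
gripper_width: 0.0001
grip_force: 0.4
clock: 19.08
position: [0.4215, 0.0178, 0.1102]
orientation: [-2.108, -2.326, 0.002]
ft_force: [0.5, 1.0, -0.1]
gripper_width: 0.0001
grip_force: 0.0
clock 19.07 at bay [-267.    13.4] z 110.2 th 0.001 F [ 0.5  1.  -0.1] w 0.1
spin -0.001 then xyz mm [ -1.5 222.3  99.6]
236 [173, 174, 176, 177, 181, 182, 183, 184, 185, 186, 187, 188, 189] [-31.6 100.7]
244 [173, 174, 175, 176, 180, 181, 182, 183, 184, 185, 186, 187, 188, 189] [-34.4  76.7]
262 [173, 174, 177, 178, 179, 180, 181, 182, 183, 184, 185, 186] [-31.5  21.6]
270 [173, 177, 178, 179, 180, 181, 182, 183, 184, 185] [-31.3  -2.8]
280 [175, 176, 177, 178, 179, 180, 181, 182, 183, 184, 185] [-34.8 -32.9]
290 [174, 175, 176, 177, 178, 179, 180, 181, 182, 183] [-32.2 -63.8]Traceback (most recent call last):
  File "<stdin>", line 8, in <module>
    return umr_maximum(a, axis, None, out, keepdims, initial, where)
ValueError: zero-size array to reduction operation maximum which has no identity
```

View pics/t7c.png

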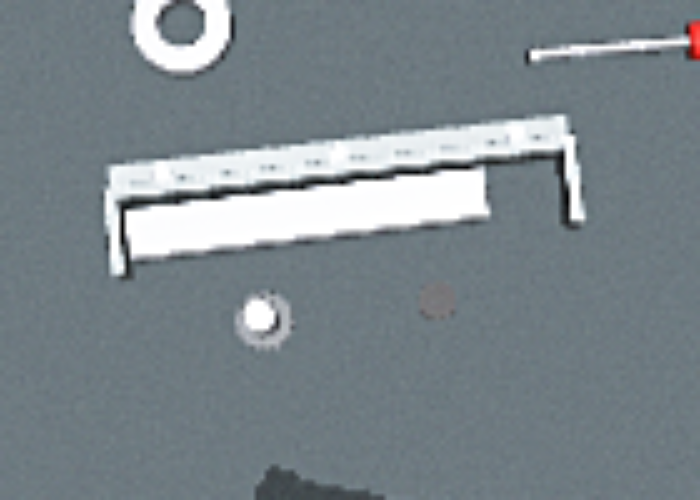

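The crop shows the tube flat along the fence, from crop x=125 to 488, with only a sliver of gap (near face about 32-33 mm out). One firmer push at its middle will seat it.

```bash
python3 -m creep '[{"jaw":0,"x":0,"y":55,"z":0,"spin":0},{"jaw":0,"x":0,"y":55,"z":0,"spin":0},{"jaw":0,"x":0,"y":55,"z":0,"spin":0},{"jaw":0,"x":0,"y":20,"z":50,"spin":0},{"jaw":0,"x":0,"y":10,"z":50,"spin":0},{"jaw":0,"x":0,"y":14,"z":0,"spin":0},{"jaw":0,"x":0,"y":6,"z":0,"spin":0},{"jaw":0,"x":0,"y":2,"z":0,"spin":0},{"jaw":0,"x":0,"y":1,"z":0,"spin":0},{"jaw":0,"x":0,"y":0,"z":0,"spin":0}]'; python3 -c "
from h import *
plan(-.045,.012,0,.010)"
```

```text
clock: 20.38
position: [0.6428, 0.0386, 0.0119]
orientation: [2.109, 2.328, 0.001]
ft_force: [-0.1, -0.3, -0.9]
gripper_width: -0.0001
grip_force: 0.5
clock 20.38 at bay [-44.7  12.1] z 11.9 th 0.001 F [-0.1 -0.3 -0.9] w -0.1
spin -0.001 then xyz mm [-0.1 -0.3  1.9]
```

```bash
python3 -m creep '[{"jaw":0,"x":0,"y":1,"z":0,"spin":0},{"jaw":0,"x":0,"y":0,"z":0,"spin":0}]'; python3 -m creep '[{"jaw":0,"x":0,"y":1,"z":0,"spin":0},{"jaw":0,"x":0,"y":0,"z":0,"spin":0}]'
```

```text
clock: 20.62
position: [0.6436, 0.0388, 0.0115]
orientation: [-2.109, -2.329, -0.0]
ft_force: [-2.1, -0.7, 1.0]
gripper_width: -0.0001
grip_force: 0.7
clock: 20.88
position: [0.6443, 0.0389, 0.0111]
orientation: [-2.108, -2.328, 0.001]
ft_force: [-2.5, 0.2, 0.5]
gripper_width: -0.0001
grip_force: 1.5
```

```bash
python3 -c "
from h import *
plan(-.045,.012,0,.010)"
```

```text
clock 20.88 at bay [-43.2  12.3] z 11.1 th 0.001 F [-2.5  0.2  0.5] w -0.1
spin -0.001 then xyz mm [-0.3 -1.8  1.1]
```

```bash
python3 -m creep '[{"jaw":0,"x":0,"y":1,"z":0,"spin":0},{"jaw":0,"x":0,"y":0,"z":0,"spin":0}]';python3 -m creep '[{"jaw":0,"x":0,"y":1,"z":0,"spin":0},{"jaw":0,"x":0,"y":0,"z":0,"spin":0}]'
```

```text
clock: 21.12
position: [0.6445, 0.0389, 0.0111]
orientation: [-2.107, -2.327, 0.003]
ft_force: [-8.1, -0.3, 3.5]
gripper_width: -0.0003
grip_force: 3.7
clock: 21.38
position: [0.6445, 0.039, 0.0111]
orientation: [-2.106, -2.326, 0.006]
ft_force: [-11.2, -1.0, 7.6]
gripper_width: -0.0002
grip_force: 5.7
```

Position has stalled and force is rising, so the tube is seated on the fence. I'll back off and check both ends.

```bash
python3 -m creep '[{"jaw":0,"x":0,"y":-5,"z":0,"spin":0},{"jaw":0,"x":0,"y":-20,"z":0,"spin":0},{"jaw":0,"x":0,"y":-10,"z":-50,"spin":0},{"jaw":0,"x":0,"y":-20,"z":-50,"spin":0},{"jaw":0,"x":0,"y":-55,"z":0,"spin":0},{"jaw":0,"x":0,"y":-55,"z":0,"spin":0},{"jaw":0,"x":0,"y":-55,"z":0,"spin":0},{"jaw":0,"x":0,"y":0,"z":0,"spin":0}]'; python3 - <<'E'
from h import *
im,d=snap("top","t8.png")
m=(im.min(2)>150)
us=np.arange(232,295);us=us[(us<246)|(us>258)];Q=[]
for u in us:
    v=np.where(m[173:197,u])[0]+173; Q.append(w2b(onplane("top",[[u,v.max()+.5]],.03)[0])*1000)
Q=np.array(Q);a=np.polyfit(Q[:,1],Q[:,0],1);print('near face X at Y=124,-96:',np.polyval(a,[124,-96]))
g=im.min(2).astype(int)
for v in (178,180,182): 
    r=np.where(m[v,255:305])[0]+255; print(v,np.round(w2b(onplane("top",[[r.max()+.5,v]],.03)[0])*1000))
E
```

```text
clock: 22.38
position: [0.4239, 0.0178, 0.1104]
orientation: [-2.108, -2.327, 0.001]
ft_force: [1.3, -0.5, -0.1]
gripper_width: 0.0001
grip_force: 0.0
near face X at Y=124,-96: [-28.05619463 -29.7823102 ]
178 [-18. -85.]
180 [-24. -85.]
182 [-30. -84.]
```

```bash
python3 -c "
from rig import manip
print(manip.close_job())"
```

```text
the job is handed in; nothing more can be done
None
```

The tube was pushed in behind the post, swung in and seated flat against the back fence between the cheeks (near face measured 28–30 mm out along its length); the job was handed in at about 22 s, no verdict came back, and I did not re-measure the four bystanders.

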